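# Check two toy return springs on the spring tester and sort out the soft one

## Task

The two toy return springs standing in the spring tester look alike, but one has gone soft: press the cap of the left one (as the robot sees it) straight down with 12 N, keep that load on for at least half a second and see whether the top of the cap stays above the red pointers, let go, then do the same with the right one, never loading a spring with more than 18 N. Then stand the soft spring, the one whose cap sank below the pointers, upright on the floor of the red tray, and leave the sound one standing in its well. Do not move the van, jar, ring stacker or mug.

Things in the scene. Friction and masses are not known exactly. Their poses are not given: they have to be found in the camera images.
- tester: Fixed spring tester: aluminium plate 110 mm (x) by 220 mm (y), 22 mm thick, origin at its underside's centre. Two round wells, 45 mm diameter, 8 mm deep, at y = +60 mm (left) and -60 mm (right). Between them a post 12 mm square, top 88 mm above the table, with red pointers 3 mm thick reaching to y = +-32 mm. To grip caps, close the fingers along the tester's x: along y the post is in the way.
- well_left (a point): Centre of the floor of the left well (tester +y), 14 mm above the table.
- well_right (a point): Centre of the floor of the right well (tester -y), 14 mm above the table.
- mark (a point): Top edge of the red pointers, 75 mm above the table: the reference height. A free cap's top stands at 94 mm in the well; under 12 N a sound spring's cap top stays at least 5 mm above this height, a soft one's sinks at least 5 mm below it.
- spring_a: Loose spring unit, 80 mm tall when free, about 170 g: dark steel foot cup (42 mm diameter, 20 mm tall), coil spring, orange cap (34 mm diameter, 16 mm thick) that slides down. Origin: centre of the underside; z up. Starts in either well; the two units look alike. It can be lifted by its cap, which is held to the foot.
- spring_b: Loose spring unit, 80 mm tall when free, about 170 g: dark steel foot cup (42 mm diameter, 20 mm tall), coil spring, orange cap (34 mm diameter, 16 mm thick) that slides down. Origin: centre of the underside; z up. Starts in either well; the two units look alike. It can be lifted by its cap, which is held to the foot.
- cap_a (a joint): How far the orange cap of spring_a is pressed in, m (0 = free, 0.044 = stop). The spring's stiffness is not known and differs between the two.
- cap_b (a joint): How far the orange cap of spring_b is pressed in, m (0 = free, 0.044 = stop). The spring's stiffness is not known and differs between the two.
- cap_a_top (a point): Centre of the top face of the orange cap of spring_a (80 mm above the unit's underside when free); moves with the cap.
- cap_b_top (a point): Centre of the top face of the orange cap of spring_b (80 mm above the unit's underside when free); moves with the cap.
- red_tray: Red open tray fixed to the table, 130 by 130 mm, 35 mm tall, walls and floor about 4 mm; origin: centre of its underside. It stands to the left or the right of the tester; a green tray of the same shape stands on the other side and is not used.
- van: Yellow wooden toy van 130 x 75 x 82 mm; origin at the centre of its underside. Loose bystander: leave where it is.
- jar: Glass jar with wooden lid, 70 mm diameter, 90 mm tall; origin at the centre of its underside. Loose bystander: leave where it is.
- ring_stacker: Wooden ring stacker, 90 mm diameter, 109 mm tall; origin at the centre of its underside. Loose bystander: leave where it is.
- mug: Blue mug, 76 mm diameter, 85 mm tall; origin at the centre of its underside. Loose bystander: leave where it is.
There are look-alikes about, which are no part of the job. Leave any green look-alike of the spring_b alone. Leave any turquoise look-alike of the spring_a alone.

How it is judged:
On the way, in this order (a step that is already met when the one before it is completed fails the run):
1. the left spring stands in its well and carries 12 N, give or take 3 N, for nearly half a second (0.4 s) (((horizontal distance between spring_a and well_left below 0.006 m and z of spring_a in the frame of tester below 0.019 m and angle between spring_a's own z axis and vertical below 0.12 rad and value of joint cap_a between 0.0084 and 0.0144 m) or (horizontal distance between spring_b and well_left below 0.006 m and z of spring_b in the frame of tester below 0.019 m and angle between spring_b's own z axis and vertical below 0.12 rad and value of joint cap_b between 0.0194 and 0.0325 m))), for 0.4 s.
2. the right spring stands in its well and carries 12 N, give or take 3 N, for nearly half a second (0.4 s) (((horizontal distance between spring_a and well_right below 0.006 m and z of spring_a in the frame of tester below 0.019 m and angle between spring_a's own z axis and vertical below 0.12 rad and value of joint cap_a between 0.0084 and 0.0144 m) or (horizontal distance between spring_b and well_right below 0.006 m and z of spring_b in the frame of tester below 0.019 m and angle between spring_b's own z axis and vertical below 0.12 rad and value of joint cap_b between 0.0194 and 0.0325 m))), for 0.4 s.
At the end, for the whole second after the job is handed in: The soft spring stands upright (within 0.12 rad) on the floor of the red tray, its axis within 50 mm of the tray's centre along each side, free and at rest; the sound spring still stands upright and unloaded in the well where it began (within 8 mm) (x of spring_b in the frame of red_tray between -0.05 and 0.05 m and y of spring_b in the frame of red_tray between -0.05 and 0.05 m and z of spring_b in the frame of red_tray below 0.012 m and angle between each of spring_b, spring_a's own z axis and vertical below 0.12 rad and linear speed of each of spring_b, spring_a below 0.02 m/s and value of joint each of cap_b, cap_a below 0.003 m and ((horizontal distance between spring_a and well_left below 0.006 m and z of spring_a in the frame of tester below 0.019 m) or (horizontal distance between spring_a and well_right below 0.006 m and z of spring_a in the frame of tester below 0.019 m)) and distance of spring_a from where it was at the start of the episode below 0.008 m); the robot touches nothing.
It fails at once if a spring is loaded with more than 18 N (value of joint cap_a above 0.0176 m or value of joint cap_b above 0.0394 m).
It fails at once if the van, jar, ring stacker or mug is moved by more than 20 mm (distance of any of van, jar, ring_stacker, mug from where it was at the start of the episode above 0.02 m).
It also fails if it takes over 64 s, if anything falls off the work surface, if the arm or the gripper's body presses on something with over 40 N, if the wrist force passes 120 N, or if a joint passes its speed limit or range.

## Robot

A 7-joint arm with a two-finger parallel gripper is mounted at the origin on the work surface. World frame = base frame: x ahead of the robot, y to its left, z up, the work surface at z = 0. Lengths are in m, angles in rad, forces in N, time in s.
With the tool pointing down it reaches from about 0.425 to 0.825 m from the base axis. Payload 3.6 kg.
Tool frame: the origin (TCP) lies midway between the tips of the shut fingers; the grasp point (between the pads) lies 19 mm behind it (bot.grip_depth is the distance from the TCP to the grasp point, in m); z points along the fingers, y is the line along which they close (so a half turn about z gives the same grasp; the last joint's range is limited). The gripper opens to 93 mm and grips with 3 to 60 N. Pads are 15 mm wide; open, the fingers measure 128 mm over their backs; the gripper's body (75 mm by 188 mm) begins 65 mm behind the grasp point.
Start: joints at [1.288, 0.615, -0.013, 1.423, 0.008, 1.103, -0.04], TCP at [0.165, -0.629, 0.219] pointing down, gripper open.
Joint ranges: [-3.12, 3.12], [-0.3, 2.06], [-1.34, 1.32], [0.26, 2.42], [-1.36, 4.5], [0.01, 1.98], [-2.84, 2.84]. Speed limits (rad/s): [2.79, 2.79, 3.14, 3.14, 3.14, 3.14, 3.14].

## Interface

Orientations are given as a unit quaternion [x, y, z, w].
In Python, from workcell import bot gives the robot as it stands.
- The arm moves only by the shell command python3 -m handwheel 'ROWS'. ROWS is JSON, one flat list of numbers, 5 for each row, row after row: the finger opening in mm, from 0 to 93, then the shift along the tool's x, y, z in units of 25 mm (1.0 is 25 mm), then the turn about the tool's z in units of 10 degrees (1.0 is 10 degrees). In form: [claw, x, y, z, roll, claw, x, y, z, roll, ...]. A call has 1 to 10 rows; each row shifts and turns the commanded pose from where the row before left it, along the tool's axes as they then stand; what a row does not reach is not made up. A row lasts 1/8 s, in which the tool goes at most 62.5 mm and 10.7 degrees, less where a joint would pass 70% of its speed; a pose out of reach is approached as far as the arm can. A call is refused whole if a number of a shift passes 1 or a number of a turn 1, either way. A call with a gripper value outside its range is refused whole. The fingers move at their own pace and stop on an object; the grip force is fixed at half the most. Time passes only in rows, so rows that do not move let the fingers close. It gives the time, the measured TCP pose, the force, the opening and the grip force at its end, in the units of the state.
- bot.observe(): the state, without advancing time (a new reading comes with each control period).
- bot.camera(name): name is "scene" or "top" or "wrist"; returns the picture (420x560x3 uint8, red, green, blue); there is no depth.
- bot.camera_params(name): a dict with "camera_matrix" (3x3 intrinsics, pixels), "origin" and "orientation" of the camera in the world; the wrist camera has in their place "hand_eye" (4x4, takes a point from camera to tool coordinates, whose origin is the TCP and whose axes are the flange's). Camera axes: x right, y down, z forward; pixel columns grow to the right and rows downward; lengths in m; the calibration is good to about 2 mm. A picture is of the moment at which its call begins: read the wrist's pose just before it. camera_params takes no time and is no camera call.
- bot.sign_off(): hands the job in; it is judged then, once.
The state is a dict: "clock": time; "joints": joint angles; "qvel": joint speeds; "joint_efforts": joint torques, N m; "position": TCP position; "ee_rot": TCP orientation; "ft_force": force on the tool from outside, world axes, zero at the start; "ft_torque": the same for the moment, N m; "grip_width": finger opening in m; "finger_force": force on a finger pad.
Only numpy, scipy, OpenCV 4.12 (cv2) and the standard library are available. Lean on these libraries where they do the work, as an engineer would, in place of code of your own. Each camera call takes 0.05 s, during which the arm holds its last target. There are 200 camera calls.

## Working session

There is one attempt and no reset: what is moved stays moved. The work goes in short steps, Python scripts to look and compute and a shell command to move; the robot and the scene stay as the last step left them, time stands still between calls to the robot, and variables do not carry over. Pictures are saved under pics/ and viewed, at most 10 in all, crops included, and the job is handed in when it is done.

```bash
mkdir -p pics
python3 - <<'E'
from workcell import bot
import cv2
s=bot.observe();print({k:s[k] for k in("clock","position","ee_rot","ft_force","grip_width")})
for n in("top","scene"):
    cv2.imwrite(f"pics/{n}0.png",bot.camera(n)[:,:,::-1]);print(n,bot.camera_params(n))
print(bot.camera_params("wrist"))
E
```

```text
{'clock': 0.0, 'position': array([ 0.16487928, -0.62793628,  0.21749725]), 'ee_rot': array([ 9.91765034e-01,  1.28064560e-01, -1.87016424e-04, -1.24544106e-03]), 'ft_force': array([ 0.16149526, -0.77277303,  0.30341189]), 'grip_width': 0.09300087098404261}
top {'camera_matrix': array([[427.45512581,   0.        , 280.72701631],
       [  0.        , 427.45512581, 207.39451243],
       [  0.        ,   0.        ,   1.        ]]), 'origin': array([ 0.32414834, -0.01170171,  1.28106292]), 'orientation': array([-0.69565017,  0.71174139, -0.05992937,  0.07683424])}
scene {'camera_matrix': array([[403.82944925,   0.        , 276.59181331],
       [  0.        , 403.82944925, 202.57350976],
       [  0.        ,   0.        ,   1.        ]]), 'origin': array([0.92578711, 0.38798151, 0.97653144]), 'orientation': array([ 0.32871204,  0.90611315, -0.24838467, -0.09598127])}
{'camera_matrix': array([[301.62961085,   0.        , 273.17327935],
       [  0.        , 301.62961085, 211.25714995],
       [  0.        ,   0.        ,   1.        ]]), 'hand_eye': array([[ 1.07909490e-03, -9.60239972e-01, -2.79173837e-01,
         7.69711992e-02],
       [ 9.99999325e-01,  1.15667204e-03, -1.13150149e-04,
        -3.40668887e-04],
       [ 4.31563868e-04, -2.79173526e-01,  9.60240572e-01,
        -1.67260762e-01],
       [ 0.00000000e+00,  0.00000000e+00,  0.00000000e+00,
         1.00000000e+00]])}
```

View pics/top0.png

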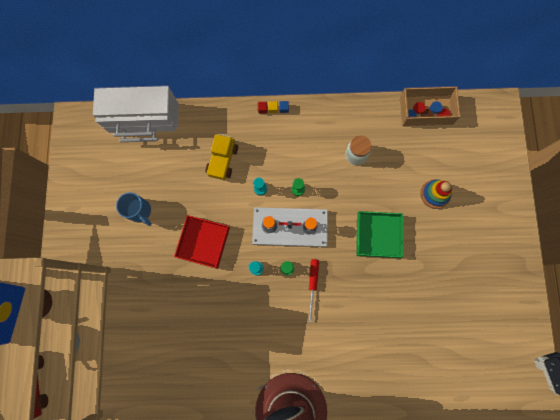

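View pics/scene0.png

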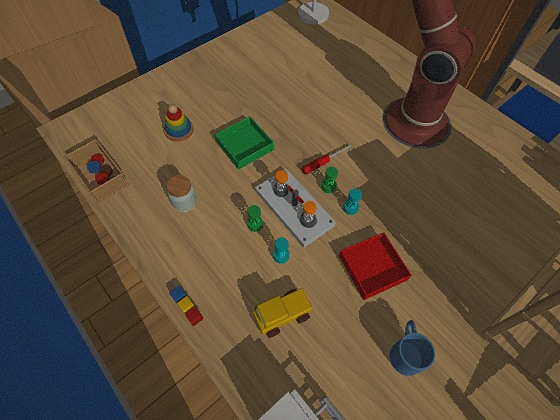

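Top view: the tester is at about (290,227) with orange caps near (268,223) and (311,224). The red tray is at (203,242), with look-alikes at (260,186), (298,187), (256,268) and (288,268). I'll enlarge the tester area.

```bash
python3 - <<'E'
import cv2
i=cv2.imread("pics/top0.png")[165:285,170:340]
cv2.imwrite("pics/crop.png",cv2.resize(i,None,fx=4.7,fy=4.7,interpolation=cv2.INTER_CUBIC))
E
cat > h.py <<'E'
from workcell import bot
import numpy as np
from scipy.spatial.transform import Rotation as R
def ray(n,u,v,z,pose=None):
    c=bot.camera_params(n);K=c["camera_matrix"]
    d=np.linalg.solve(K,[u,v,1.])
    if n=="wrist":
        H=c["hand_eye"];Rt=R.from_quat(pose[1]).as_matrix()
        o=Rt@H[:3,3]+pose[0];d=Rt@H[:3,:3]@d
    else: o=c["origin"];d=R.from_quat(c["orientation"]).as_matrix()@d
    return o+d*(z-o[2])/d[2]
E
```

```text
(no output)
```

View pics/crop.png

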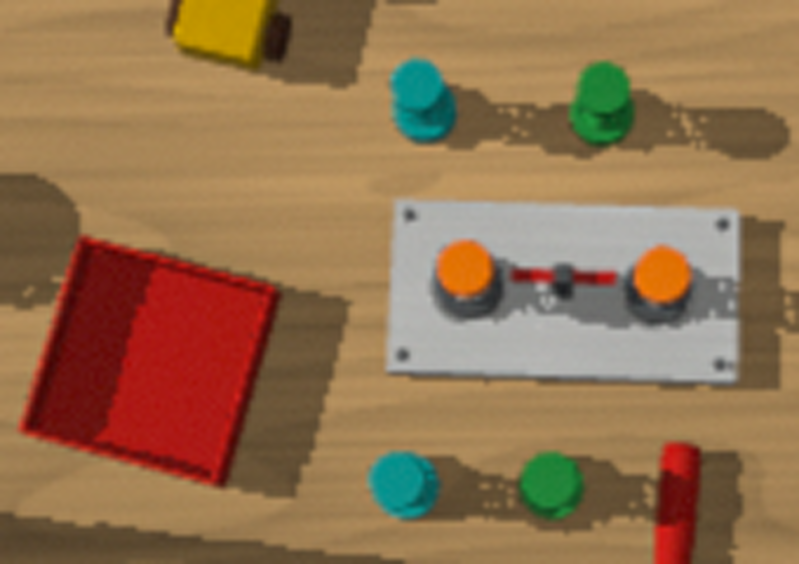

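In the crop, the cap tops are at (466,267) and (661,274). The plate corners are (396,201), (740,210), (738,382), (387,373), and the tray rim corners are (80,238), (278,290), (222,485), (24,430).

Run:
```python
from h import *
np.set_printoptions(precision=4,suppress=True)
f=lambda p,z:ray("top",170+(p[0]+.5)/4.7-.5,165+(p[1]+.5)/4.7-.5,z)
print("caps",f((466,267),.094),f((661,274),.094))
P=np.array([f(p,.022) for p in[(396,201),(740,210),(738,382),(387,373)]]);print("plate",P,P.mean(0))
T=np.array([f(p,.035) for p in[(80,238),(278,290),(222,485),(24,430)]]);print("tray",T,T.mean(0))
print("look",[f(p,.08) for p in[(418,84),(603,87),(405,482),(552,483)]])
c=P.mean(0);d=P[0]+P[3]-P[1]-P[2];d/=np.linalg.norm(d);print(np.degrees(np.arctan2(d[1],d[0])), c+.06*d,c-.06*d)
```

```text
caps [0.518  0.0489 0.094 ] [ 0.5109 -0.0675  0.094 ]
plate [[ 0.5737  0.0968  0.022 ]
 [ 0.5622 -0.1225  0.022 ]
 [ 0.4527 -0.1167  0.022 ]
 [ 0.4635  0.1034  0.022 ]] [ 0.513  -0.0097  0.022 ]
tray [[0.5523 0.2965 0.035 ]
 [0.5159 0.1705 0.035 ]
 [0.3951 0.2048 0.035 ]
 [0.4317 0.3288 0.035 ]] [0.4738 0.2501 0.035 ]
look [array([0.6354, 0.0776, 0.08  ]), array([ 0.6304, -0.0364,  0.08  ]), array([0.3919, 0.0879, 0.08  ]), array([0.3894, 0.0006, 0.08  ])]
87.11196875383253 [0.516  0.0502 0.022 ] [ 0.51   -0.0697  0.022 ]
```

```bash
python3 -m handwheel '[0,0,0,0,-1, 0,0,0,0,-1, 0,0,0,0,-1, 0,0,0,0,-1, 0,0,0,0,-1, 0,0,0,0,-1, 0,0,0,0,-1, 0,0,0,0,-0.24, 0,0.8,0.8,0,0]'
cat >> h.py <<'E'
def st(target=None,roll=None):
    s=bot.observe();M=R.from_quat(s["ee_rot"]).as_matrix();np.set_printoptions(precision=4,suppress=True)
    print("t",round(s["clock"],2),"p",s["position"],"F",s["ft_force"],"w",s["grip_width"],"ff",s["finger_force"],"yaw_y",np.degrees(np.arctan2(M[1,1],M[0,1])),"tilt",np.degrees(np.arccos(-M[2,2])),"j7",s["joints"][6])
    if target is not None: print("units",M.T@(np.array(target)-s["position"])/.025)
E
python3 -c "
from h import *
st([.517,.05,.16])"
```

```text
clock: 1.23
position: [0.1832, -0.6109, 0.2177]
ee_rot: [0.727, 0.686, -0.001, -0.001]
ft_force: [0.4, 0.2, -0.0]
grip_width: 0.0075
finger_force: 0.0
t 1.23 p [ 0.1832 -0.6109  0.2177] F [ 0.3688  0.2454 -0.0147] w 0.0074534001320773315 ff 0.0 yaw_y -3.2949299902283578 tilt 0.1192409738696393 j7 0.9978207817901098
units [27.1598 11.817   2.2814]
```

```bash
python3 -m handwheel '[0,0.95,0.7,0,0, 0,1,0.7,0,0, 0,1,0.7,0,0, 0,1,0.7,0,0, 0,1,0.7,0,0, 0,1,0.6,0,0, 0,1,0.6,0,0, 0,1,0.6,0,0, 0,1,0.6,0,0, 0,1,0.6,0,0]' >/dev/null
python3 -m handwheel '[0,1,0.6,0,0, 0,1,0.5,0,0, 0,1,0.5,0,0, 0,1,0.4,0,0, 0,1,0.3,0,0, 0,1,0.3,0,0, 0,1,0.2,0,0, 0,1,0.2,0,0, 0,1,0.1,0,0, 0,0,0,0,0]' >/dev/null
python3 -c "
from h import *
st([.517,.05,.16])"
```

```text
t 3.73 p [ 0.4499 -0.1467  0.2188] F [-0.573  -0.1801 -0.2622] w 0.000823130079508641 ff 0.0 yaw_y -2.708430103517131 tilt 0.039326630693167906 j7 0.004437860801276644
units [7.9849 2.3091 2.358 ]
```

Good time for a close wrist picture here before going on to the left cap.

```bash
python3 -m handwheel '[0,1,0.4,0,0, 0,1,0.4,0,0, 0,0.4,0.4,0,0, 0,0,0,0,0, 0,0,0,0,0]' >/dev/null
python3 - <<'E'
from h import *
import cv2
st([.517,.05,.16]); s=bot.observe();np.savez("p1.npz",p=s["position"],q=s["ee_rot"])
cv2.imwrite("pics/w1.png",cv2.resize(bot.camera("wrist")[:,:,::-1],(784,588)))
E
```

```text
t 4.35 p [ 0.4821 -0.0919  0.2184] F [ 1.1471  0.0941 -0.0914] w 0.00025342587169924815 ff 0.0 yaw_y -3.02379312166154 tilt 0.07845888845979916 j7 -0.13814304880688658
units [5.7425 1.0979 2.3292]
```

View pics/w1.png

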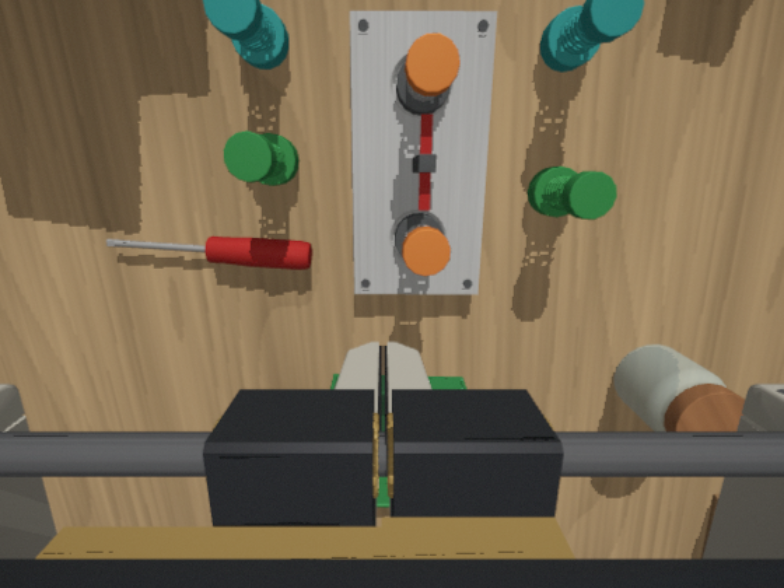

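Wrist view: left cap top centre is at (432,64) and right at (427,251) in the 1.4x picture.

Run:
```python
from h import *
z=np.load("p1.npz")
for u,v,h in((432,64,.094),(427,251,.094),(350,11,.022),(497,11,.022),(478,294,.022),(356,294,.022)): print(ray("wrist",(u+.5)/1.4-.5,(v+.5)/1.4-.5,h,(z["p"],z["q"])))
st([.517,.05,.13])
```

```text
[0.51913679 0.04921428 0.094     ]
[ 0.51342218 -0.06775235  0.094     ]
[0.46670506 0.10372792 0.022     ]
[0.57670755 0.09798158 0.022     ]
[ 0.56498957 -0.12224233  0.022     ]
[ 0.45591218 -0.11664692  0.022     ]
t 4.4 p [ 0.4821 -0.0917  0.2185] F [0.1251 0.999  0.0599] w 0.0007302892311394705 ff 0.0 yaw_y -3.026552834993533 tilt 0.06496091920958663 j7 -0.13825705915841544
units [5.7386 1.0992 3.5333]
```

```bash
python3 -m handwheel '[0,1,0.2,0.3,0, 0,1,0.2,0.5,0, 0,1,0.2,0.5,0, 0,1,0.2,0.5,0, 0,1,0.2,0.5,0, 0,0.74,0.16,0.5,0, 0,0,0,0.5,0, 0,0,0,0.5,0, 0,0,0,0,0, 0,0,0,0,0]' >/dev/null
python3 -c "
from h import *
st([.5185,.05,.094])"
```

```text
t 5.65 p [0.519  0.0508 0.1239] F [ 0.8223 -0.1341 -0.0819] w 0.0004159038194987884 ff 0.0 yaw_y -2.961341999778977 tilt 0.02533908838955215 j7 -0.5070232892558285
units [-0.0336 -0.0168  1.1954]
```

```bash
python3 -m handwheel '[0,0,0,0.6,0, 0,0,0,0.5,0, 0,0,0,0.2,0, 0,0,0,0.1,0, 0,0,0,0.1,0, 0,0,0,0,0, 0,0,0,0,0]' >/dev/null
python3 -c "
from h import *
st([.5185,.05,.094])"
```

```text
t 6.53 p [0.5187 0.0516 0.0871] F [-1.8827 -0.2553  7.1901] w 0.0005978843673962286 ff 3.902943431166932 yaw_y -2.88556411999656 tilt 0.04199592364457984 j7 -0.5403870137314657
units [-0.064  -0.0059 -0.2768]
```

```bash
python3 -m handwheel '[0,0,0,0.1,0, 0,0,0,0.09,0, 0,0,0,0,0, 0,0,0,0,0, 0,0,0,0,0]'
python3 -c "
from h import *
import cv2
cv2.imwrite('pics/s2.png',bot.camera('scene')[:,:,::-1])
st([.5185,.05,.094]);bot.camera('scene');st();bot.camera('scene');st()"
```

```text
clock: 7.15
position: [0.5188, 0.0516, 0.083]
ee_rot: [0.725, 0.689, -0.0, 0.001]
ft_force: [-2.3, -1.2, 12.0]
grip_width: 0.0009
finger_force: 6.0
t 7.2 p [0.5188 0.0516 0.083 ] F [-2.8855 -1.416  12.04  ] w 0.0003345678972422718 ff 5.950933647109196 yaw_y -2.879302756156278 tilt 0.06778901596146306 j7 -0.5445111671174271
units [-0.0656 -0.0092 -0.4406]
t 7.25 p [0.5188 0.0516 0.083 ] F [-2.4609 -0.8406 11.7301] w 0.000601505792885828 ff 5.950027294456959 yaw_y -2.8807317599045454 tilt 0.0689636736738793 j7 -0.5445126628041757
t 7.3 p [0.5188 0.0516 0.083 ] F [-2.8887 -0.593  12.2005] w 0.00036123173501137284 ff 5.949418300297111 yaw_y -2.884700726943661 tilt 0.06558259058337887 j7 -0.544537997228765
```

12 N is held with the cap top at 83 mm, above the 75 mm mark, so the left spring is sound. I'll hold a little longer, release, and go to the right one.

```bash
python3 -m handwheel '[0,0,0,0,0, 0,0,0,0,0, 0,0,0,0,0, 0,0,0,-0.3,0, 0,0,0,-0.5,0, 0,0,0,-0.6,0, 0,0,0,-0.5,0]' 
python3 -c "
from h import *
st([.512,-.068,.110])"
```

```text
clock: 8.18
position: [0.519, 0.0518, 0.1299]
ee_rot: [0.725, 0.689, 0.0, 0.0]
ft_force: [0.6, -0.1, -0.5]
grip_width: 0.0006
finger_force: 0.0
t 8.18 p [0.519  0.0518 0.1299] F [ 0.5897 -0.0584 -0.4973] w 0.0005687747948141066 ff 0.0 yaw_y -2.8815731566012026 tilt 0.03832607323542881 j7 -0.5026949165102612
units [-4.8008 -0.0382  0.7936]
```

```bash
python3 -m handwheel '[0,-1,0,0,0, 0,-1,0,0,0, 0,-1,0,0,0, 0,-1,0,0,0, 0,-0.8,-0.04,0.3,0, 0,0,0,0.5,0, 0,0,0,0,0, 0,0,0,0,0]' >/dev/null
python3 -c "
from h import *
st([.512,-.068,.094])"
```

```text
t 9.18 p [ 0.5119 -0.0665  0.1088] F [0.6168 0.2999 0.4685] w 0.0001901820933194843 ff 0.0 yaw_y -2.7479057173614776 tilt 0.064635888268579 j7 -0.29878750786736685
units [-0.0592  0.0089  0.5919]
```

```bash
python3 -m handwheel '[0,-0.06,0,0.4,0, 0,0,0,0.3,0, 0,0,0,0.2,0, 0,0,0,0,0, 0,0,0,0,0]' >/dev/null
python3 -c "
from h import *
st([.512,-.068,.094])"
```

```text
t 9.8 p [ 0.5118 -0.0694  0.0867] F [-0.9903  0.873   3.0382] w 0.0004042427173251848 ff 1.7380851181223989 yaw_y -2.874261694981959 tilt 0.025058838730996454 j7 -0.3165656910268114
units [ 0.0558  0.0047 -0.2909]
```

3 N at 7.3 mm means the right spring is soft. I'll go on to about 26 mm.

```bash
python3 -m handwheel '[0,0,0,0.3,0, 0,0,0,0.26,0, 0,0,0,0.2,0, 0,0,0,0,0, 0,0,0,0,0]'; python3 -m handwheel '[0,0,0,0.02,0, 0,0,0,0,0, 0,0,0,0,0, 0,0,0,0,0]'
```

```text
clock: 10.42
position: [0.5119, -0.0694, 0.0688]
ee_rot: [0.725, 0.689, 0.0, 0.0]
ft_force: [-3.1, 0.2, 12.8]
grip_width: 0.0004
finger_force: 5.9
clock: 10.92
position: [0.5118, -0.0694, 0.0684]
ee_rot: [0.725, 0.689, 0.0, 0.0]
ft_force: [-1.6, 0.8, 12.1]
grip_width: 0.0008
finger_force: 5.9
```

```bash
python3 -m handwheel '[0,0,0,0,0, 0,0,0,0,0, 0,0,0,-0.5,0, 0,0,0,-0.7,0, 0,0,0,-0.8,0, 0,0,0,-0.8,0, 60,0,0,-0.6,0, 60,0,0,0,0, 60,0,0,0,0, 60,0,0,0,0]' >/dev/null
python3 - <<'E'
from h import *
import cv2
st([.512,-.068,.067]); s=bot.observe();np.savez("p2.npz",p=s["position"],q=s["ee_rot"])
w=bot.camera("wrist")[:,:,::-1];t=bot.camera("scene")[130:260,230:350,::-1]
cv2.imwrite("pics/w2.png",w)
E
```

```text
t 12.18 p [ 0.5111 -0.0696  0.1511] F [-0.1345 -1.0016  0.4697] w 0.035910270806887926 ff 0.0 yaw_y -2.8800506070812366 tilt 0.10047896372601525 j7 -0.25847220058261616
units [0.0668 0.0389 3.365 ]
```

View pics/w2.png

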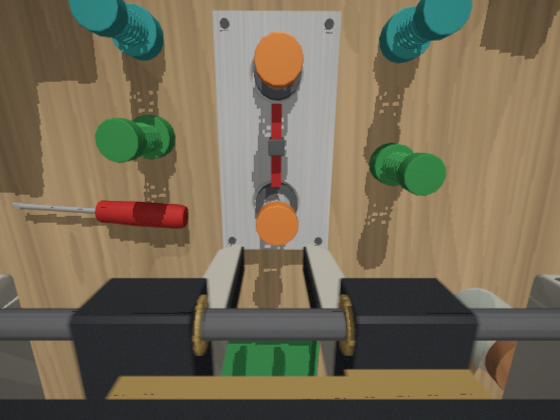

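Both springs stand free and the right cap top is at (277,223).

Run:
```python
from h import *
z=np.load("p2.npz");P=(z["p"],z["q"])
c=ray("wrist",277,223,.094,P);print(c,ray("wrist",278,59,.094,P));st([*c[:2],.068])
```

```text
[ 0.51342063 -0.06666476  0.094     ] [0.51942124 0.0498733  0.094     ]
t 12.28 p [ 0.5113 -0.0696  0.1513] F [0.2201 0.3556 0.4606] w 0.04392916770239016 ff 0.0 yaw_y -2.879670028310582 tilt 0.0745645370478635 j7 -0.25846525208044563
units [0.1209 0.083  3.3326]
```

```bash
python3 -m handwheel '[62,0.08,0.07,0,0, 62,0,0,0,0, 62,0,0,0.6,0, 62,0,0,0.7,0, 62,0,0,0.7,0, 62,0,0,0.7,0, 62,0,0,0.6,0, 62,0,0,0.03,0, 62,0,0,0,0]'
python3 -m handwheel '[25,0,0,0,0, 25,0,0,0,0, 25,0,0,0,0, 25,0,0,0,0, 25,0,0,0,0, 25,0,0,0,0]'
```

```text
clock: 13.4
position: [0.5138, -0.0676, 0.0688]
ee_rot: [0.725, 0.689, 0.0, 0.0]
ft_force: [0.1, -0.2, 0.5]
grip_width: 0.0618
finger_force: 0.0
clock: 14.15
position: [0.5138, -0.0678, 0.0687]
ee_rot: [0.725, 0.689, 0.0, 0.0]
ft_force: [0.4, -0.4, -0.0]
grip_width: 0.033
finger_force: 30.0
```

```bash
python3 -m handwheel '[25,0,0,-0.2,0, 25,0,0,-0.4,0, 25,0,0,-0.6,0, 25,0,0,-0.7,0, 25,0,0,-0.7,0, 25,0,0,-0.7,0, 25,0,0,-0.7,0, 25,0,0,-0.5,0, 25,0,0,0,0]'
python3 -m handwheel '[25,0.4,-0.1,0,0, 25,0.7,-0.15,0,0, 25,0.9,-0.2,0,0, 25,1,-0.2,0,0, 25,1,-0.2,0,0, 25,1,-0.2,0,0, 25,1,-0.2,0,0, 25,1,-0.2,0,0, 25,1,-0.2,0,0, 25,1,-0.2,0,0]'
python3 -m handwheel '[25,1,-0.15,0,0, 25,0.9,-0.1,0,0, 25,0.6,-0.1,0,0, 25,0.5,-0.1,0,0, 25,0.4,-0.1,0,0, 25,0.2,0,0,0, 25,0,0,0,0, 25,0,0,0,0]' >/dev/null
python3 - <<'E'
from h import *
import cv2
st([.475,.250,.0587]); s=bot.observe();np.savez("p3.npz",p=s["position"],q=s["ee_rot"])
w=bot.camera("wrist")[:,:,::-1];t=bot.camera("scene")[:,:,::-1]
import numpy as np
cv2.imwrite("pics/w3.png",cv2.resize(np.hstack([w,t[80:360,220:500].repeat(3,0).repeat(3,1)[::2,::2][:420,:420]]),(800,343)))
E
```

```text
clock: 15.28
position: [0.5141, -0.0677, 0.1824]
ee_rot: [0.725, 0.689, 0.001, 0.001]
ft_force: [0.1, 0.4, -2.2]
grip_width: 0.0331
finger_force: 30.0
clock: 16.52
position: [0.4772, 0.1617, 0.1807]
ee_rot: [0.724, 0.69, -0.0, -0.001]
ft_force: [0.7, 0.8, -2.1]
grip_width: 0.0332
finger_force: 30.0
t 17.52 p [0.4697 0.2491 0.1811] F [ 0.396   0.2165 -1.6469] w 0.03327441080975463 ff 29.999610727390973 yaw_y -2.950600810337703 tilt 0.0361974650705372 j7 -0.8650064422237939
units [0.0501 0.21   4.8964]
```

View pics/w3.png

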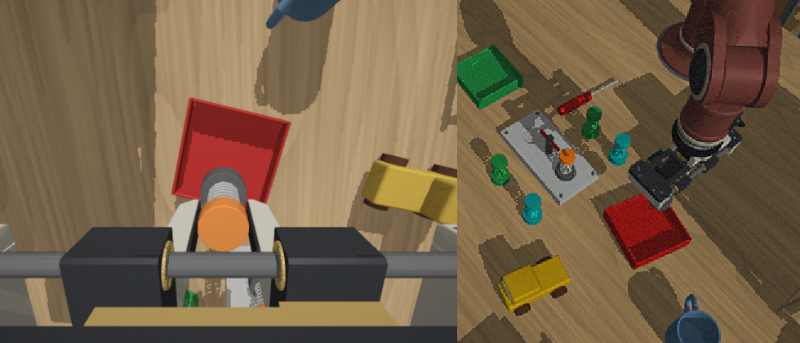

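The soft spring hangs upright in the gripper over the tray, and the sound one still stands in its well. Lowering.

```bash
python3 -m handwheel '[25,0.05,0.2,0.4,0, 25,0,0,0.7,0, 25,0,0,0.7,0, 25,0,0,0.7,0, 25,0,0,0.7,0, 25,0,0,0.7,0, 25,0,0,0.5,0, 25,0,0,0.3,0, 25,0,0,0,0, 25,0,0,0,0]'
```

```text
clock: 18.88
position: [0.4749, 0.2512, 0.0642]
ee_rot: [0.725, 0.689, 0.001, 0.0]
ft_force: [0.5, 0.3, -1.4]
grip_width: 0.0332
finger_force: 30.0
```

```bash
python3 -m handwheel '[25,0,0,0.12,0, 25,0,0,0.08,0, 25,0,0,0,0, 25,0,0,0,0]'
```

```text
clock: 19.38
position: [0.4747, 0.251, 0.059]
ee_rot: [0.725, 0.689, 0.0, 0.0]
ft_force: [1.1, -0.0, -0.1]
grip_width: 0.033
finger_force: 30.0
```

```bash
python3 -m handwheel '[25,0,0,0.03,0, 25,0,0,0,0, 25,0,0,0,0]'; python3 -m handwheel '[45,0,0,0,0, 60,0,0,0,0, 60,0,0,0,0, 60,0,0,0,0, 60,0,0,0,0]';  python3 -m handwheel '[60,0,0,-0.4,0, 60,0,0,-0.7,0, 60,0,0,-0.8,0, 60,0,0,-0.8,0, 60,0,0,-0.8,0, 60,0,0,-0.8,0, 60,-1,0,-0.5,0, 60,-1,0,0,0, 60,-1,0,0,0, 60,0,0,0,0]'
python3 - <<'E'
from h import *
import cv2
st(); w=bot.camera("wrist")[:,:,::-1];t=bot.camera("top")[165:285,170:340,::-1]
cv2.imwrite("pics/w4.png",np.hstack([cv2.resize(w,(400,300)),cv2.resize(t,(400,300))]))
E
```

```text
clock: 19.75
position: [0.4747, 0.251, 0.0581]
ee_rot: [0.725, 0.689, 0.0, 0.0]
ft_force: [1.1, -0.3, 0.9]
grip_width: 0.0331
finger_force: 30.0
clock: 20.38
position: [0.4745, 0.2509, 0.0579]
ee_rot: [0.725, 0.689, 0.0, -0.0]
ft_force: [0.5, -0.2, 0.2]
grip_width: 0.0597
finger_force: 0.0
clock: 21.62
position: [0.471, 0.174, 0.1784]
ee_rot: [0.726, 0.688, -0.0, 0.001]
ft_force: [0.1, 0.3, 0.2]
grip_width: 0.0602
finger_force: 0.0
t 21.62 p [0.471  0.174  0.1784] F [0.1    0.3244 0.1799] w 0.060173322265695516 ff 0.0 yaw_y -3.099068084485651 tilt 0.07191920492343873 j7 -0.7419544930115869
```

View pics/w4.png

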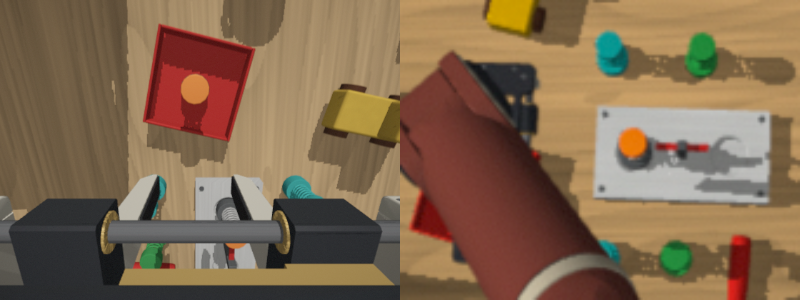

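The soft spring stands upright near the tray's centre (cap at (195,90) in the wrist view). The sound one is in its left well, and the robot is clear of both.

```bash
python3 -c "
from workcell import bot
print(bot.sign_off())"
```

```text
the job is handed in; nothing more can be done
None
```

The right spring was the soft one: at 12 N its cap top sank to 68 mm, against 83 mm for the left spring and 75 mm for the pointers. It now stands upright in the red tray, the sound left spring is still in its well, and the job is handed in (no verdict was returned).

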